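# Draw up a panel cam lock with the flat screwdriver

## Task

Tighten the cam lock that joins the upright white end panel to the plywood base board of a tool tray: take the yellow flat-blade screwdriver from the rack, seat its blade fully in the slot of the round cam and turn the cam clockwise until it has drawn the panel hard up against the board edge, snug at about half a newton metre. Do not overtighten it (the bolt tears out at about 0.8 newton metres) and do not bear down hard with the blade. Then put the screwdriver back in the rack hole it came from and leave the other tools and parts where they are.

Things in the scene. Friction and masses are not known exactly. Their poses are not given: they have to be found in the camera images.
- flat_grip (a point): middle of the grip of the yellow flat-blade screwdriver, the tool to use (160 g), hanging upright, blade down, in one of the rack's three holes (which one varies). z points up the tool, x along the blade's width. Round handle, 28 to 29 mm in diameter from 34 mm below to 23 mm above this point (its end); collar 25 mm wide with a flat underside 52 mm below; then a 7 mm shaft; blade tip 122 mm below
- flat_tip (a point): middle of the end edge of that screwdriver's blade, same axes as flat_grip. The blade is 12 mm wide along x, 2.2 mm thick along y and 11 mm long. Under load it gives in the slot: at 0.5 N m the driver has turned about 0.5 rad further than the cam
- cam_slot (a point): centre of the top face of the cam, a 35 mm zinc disc in the board's upper face (0.5 mm below it, 32.5 mm above the bench), axis vertical. A straight slot 14.4 mm long, 3.6 mm wide, 6.5 mm deep, closed at both ends, lies across the centre along this point's x axis, and turns with the cam. A red arrow on the rim points along +x: at the end panel, roughly, while the lock is open
- cam_turn (a joint): cam angle: 0 = arrow straight at the panel (open), grows clockwise from above; starts at -0.1 to 0.3, stops at -0.25 and 2.6. Drag 0.2 N m throughout. It grabs the bolt head, draws it in 4 mm per rad; panel meets board anywhere from 1.1 to 1.8 (the bolt is unseen); then torque climbs about 1 N m per rad: 0.5 N m is right, the bolt tears out at 0.8. Let go, it springs back under 0.2 and stays
- cam: the zinc cam itself, 34 mm across and 24 mm deep, sunk in the board: slotted disc on top, and out of sight below it the hook-shaped rim that grabs the bolt head. Same axes as cam_slot; origin on its axis, 23.5 mm below its top face
- board: plywood board 142 x 140 x 30 mm lying flat, clamped to the bench by a low clamp with a red arm (top 50 mm above the bench) at the end away from the panel. Origin on its underside straight below the cam's axis; +x points to the end panel; the board's edge there is 42 mm from the cam's axis
- joint_edge (a point): middle of the board's edge that the end panel closes against, 15 mm above the board's underside; +x points to the panel
- panel: white end panel 19 x 150 x 90 mm (thick, wide, high) standing loose on the mat at the board's edge, 0.3 to 0.5 kg; a ball-headed steel bolt reaches from it into the cam and two wooden dowels guide it. It starts 1.5 to 2.5 mm off the board's edge. Origin at the centre of its underside, -x points to the board
- panel_face (a point): middle of the panel's inner face, 15 mm above its underside: the gap to the board is its distance ahead of joint_edge along x
- rack: grey steel bench rack for three screwdrivers, fixed: a plate 60 x 230 x 8 mm whose top is 85 mm above its underside, with three through holes 17 mm in diameter at y = -75, 0 and 75 mm from its middle. Origin at the centre of its underside, the row along its y axis
- cross_grip (a point): middle of the grip of the red cross-head screwdriver in the rack, same shape as the yellow one: not to be used or disturbed
- nut_grip (a point): middle of the grip of the blue nut driver in the rack, same shape as the yellow one: not to be used or disturbed
- hexkey: L-shaped dark hex key, 90 x 28 mm, 6 mm thick, lying on the bench: a bystander. Origin at the middle of its long arm
- bin: open blue stacking bin 150 x 105 x 75 mm with spare cams: a bystander. Origin at the centre of its underside
Things that resemble listed ones, but are neither listed nor needed, are in the scene too. Of the things like the part that bears flat_grip, leave any that is green or turquoise; of the rest the smaller one is meant.

How it is judged:
On the way, in this order (a step that is already met when the one before it is completed fails the run):
1. the flat blade is seated in the cam's slot (z of flat_tip in the frame of cam_slot below -0.004 m and horizontal distance between flat_tip and cam_slot below 0.004 m), for 0.1 s.
2. with the blade in the slot the cam has drawn the panel against the board and clamps it (all of step 1 and contact force between panel and cam above 35 N and x of panel_face in the frame of joint_edge below 0.0012 m), for 0.2 s.
At the end, for the whole second after the job is handed in: The cam holds the bolt with a pull of more than 35 N, the gap between panel and board is under 1.2 mm, the panel stands upright (within 0.03 rad), and the yellow screwdriver hangs upright (0.06 rad) in the rack hole it came from, within 10 mm of where it was (contact force between panel and cam above 35 N and x of panel_face in the frame of joint_edge below 0.0012 m and value of joint cam_turn above 1 rad and angle between panel's own z axis and vertical below 0.03 rad and distance of flat_grip from where it was at the start of the episode below 0.01 m and angle between flat_grip's own z axis and vertical below 0.06 rad); the robot touches nothing.
It fails at once if the lock is overtightened: the cam pulls the bolt with more than 120 N (about 0.8 N m at the driver) (contact force between panel and cam above 120 N).
It fails at once if the blade, not in the slot, bears on the cam's face or the board with more than 40 N (contact force between flat and board above 40 N and z of flat_tip in the frame of cam_slot above -0.0025 m and (horizontal distance between flat_tip and cam_slot above 0.002 m or angle between the x axis of flat_tip and the x axis of cam_slot, either way round above 0.15 rad)).
It fails at once if another tool or part is moved (distance of any of cross_grip, nut_grip, hexkey, bin from where it was at the start of the episode above 0.015 m).
It also fails if it takes over 72 s, if anything falls off the work surface, if the arm or the gripper's body presses on something with over 40 N, if the wrist force passes 120 N, or if a joint passes its speed limit or range.

## Robot

A 7-joint arm with a two-finger parallel gripper is mounted at the origin on the work surface. World frame = base frame: x ahead of the robot, y to its left, z up, the work surface at z = 0. Lengths are in m, angles in rad, forces in N, time in s.
With the tool pointing down it reaches from about 0.35 to 0.9 m from the base axis. Payload 7.2 kg.
Tool frame: the origin (TCP) lies midway between the tips of the shut fingers; the grasp point (between the pads) lies tcp_to_grasp behind it (tcp_to_grasp is the distance from the TCP to the grasp point, in m); z points along the fingers, y is the line along which they close (so a half turn about z gives the same grasp; the last joint's range is limited). The gripper opens to 85 mm and grips with 20 to 120 N. Pads are 22 mm wide; open, the fingers measure 114 mm over their backs; the gripper's body (76 mm by 85 mm) begins 54 mm behind the grasp point. The pads swing forward as they close: fully open they stand 13 mm farther back than shut.
Start: joints at [1.28, 0.411, -0.013, 1.596, 0.006, 1.134, -0.082], TCP at [0.138, -0.61, 0.231] pointing down, gripper open.
Joint ranges: [-2.95, 2.95], [-0.29, 1.99], [-1.47, 1.44], [0.14, 2.54], [-1.03, 4.17], [0.13, 1.85], [-2.86, 2.86]. Speed limits (rad/s): [2.39, 2.39, 3.01, 3.01, 3.14, 3.14, 3.14].

## Interface

Orientations are given as a unit quaternion [x, y, z, w].
In Python, from station import sense, grab_frame, finish_job, regions_of, tcp_to_grasp gives the robot as it stands. The module is installed in compiled form; this text tells all that it offers.
- The arm moves only by the tool drive_tool, never from a script. Its argument "deltas" is a list of rows, each a list of 7 numbers: the shift along the tool's x, y, z in mm, then the turn, a rotation vector about the tool's x, y, z in rad, then the closure, from 0 (fully open) to 1 (shut). A call has 1 to 8 rows; each row is the pose to reach, as a shift and turn from the pose commanded when the call began, along the tool's axes at that moment; what a row does not reach only later rows make up. A row lasts 1/12 s, in which the tool goes at most 41.7 mm and 7.16 degrees, less where a joint would pass 70% of its speed; a pose out of reach is approached as far as the arm can. A call with a gripper value outside its range is refused whole. The fingers move at their own pace and stop on an object; the grip force is fixed at half the most. Time passes only in rows, so rows that repeat a pose let the fingers close. It gives the time, the measured TCP pose, the force, the opening and the grip force at its end, in the units of the state.
- sense(): the state, without advancing time (a new reading comes with each control period).
- grab_frame(name): name is "scene" or "top"; returns a dict with "pixels" (384x512x3 uint8, red, green, blue), "fx", "fy", "cx", "cy" (pixels), "dist" ([k1, k2, p1, p2, k3] as OpenCV has them; the pictures are not rectified), "cam_to_world" (4x4, takes a point from camera to world coordinates). Camera axes: x right, y up, looking along -z (the intrinsics and any distortion apply to the point x, -y, -z); pixel columns grow to the right and rows downward; lengths in m; the calibration is good to about 2 mm. A picture is of the moment at which its call begins. There is no depth.
- finish_job(): hands the job in; it is judged then, once.
Trained networks look in a picture, given as the dict that the camera call returned (one of the last four; its "shot" number tells which), for a name from the list of things; names that differ only in an ending like _2 or _b are one class to them, and where a whole thing is asked for, a point or a joint stands for the part that bears it (a point fixed in the world has none). Each returns a list of dicts, best first, with "score" (0 to 1); they miss things now and then, are a little off and sometimes report something else, mostly with a low value. They report only what shows in the picture. A call takes as long as a camera call. They do not tell look-alikes from the thing itself.
- regions_of(picture, target): "mask" (384x512 bool, what is visible of it) and "extent" ([centre column, centre row, width, height] in pixels, round what is visible of it).
The state is a dict: "clock": time; "joint_positions": joint angles; "joint_velocities": joint speeds; "joint_torque": joint torques, N m; "ee_pos": TCP position; "orientation": TCP orientation; "force": force on the tool from outside, world axes, zero at the start; "ft_torque": the same for the moment, N m; "width": opening from 0.0 (shut) to 1.0 (fully open); "grip_force": force on a finger pad.
Only numpy, scipy, OpenCV 4.12 (cv2) and the standard library are available. Lean on these libraries where they do the work, as an engineer would, in place of code of your own. Each camera call takes 0.05 s, during which the arm holds its last target. There are 200 camera calls.

## Working session

There is one attempt and no reset: what is moved stays moved. The work goes in short steps, Python scripts to look and compute and a tool call to move; the robot and the scene stay as the last step left them, time stands still between calls to the robot, and variables do not carry over. Pictures are saved under pics/ and viewed, at most 12 in all, crops included, and the job is handed in when it is done.

Besides the shell and the picture viewer there is one more tool, called as a command line: name --pt "numbers of a row" for each row, then --argument value for the rest. drive_tool: Moves the arm, as the interface text tells. Its arguments: {"type":"object","properties":{"deltas":{"type":"array","items":{"type":"array","items":{"type":"number"}}}},"required":["deltas"]}

```bash
mkdir -p pics; cat > h.py <<'E'
import numpy as np, cv2
from station import *
def save(p,n,crop=None,s=1):
    im=p["pixels"][:,:,::-1]
    if crop: a,b,c,d=crop; im=im[b:d,a:c]
    cv2.imwrite("pics/"+n,cv2.resize(np.ascontiguousarray(im),None,fx=s,fy=s,interpolation=cv2.INTER_CUBIC))
def K(p): return np.array([[p["fx"],0,p["cx"]],[0,p["fy"],p["cy"]],[0,0,1.]])
def ray(p,u,v):
    q=cv2.undistortPoints(np.array([[[u,v]]],float),K(p),np.array(p["dist"],float))[0,0]
    T=np.array(p["cam_to_world"]); d=T[:3,:3]@np.array([q[0],-q[1],-1.]); return T[:3,3],d
def atz(p,u,v,z):
    o,d=ray(p,u,v); return o+d*(z-o[2])/d[2]
def proj(p,X):
    T=np.array(p["cam_to_world"]); c=(np.atleast_2d(X)-T[:3,3])@T[:3,:3]; c=c*[1,-1,-1]
    return cv2.projectPoints(c,np.zeros(3),np.zeros(3),K(p),np.array(p["dist"],float))[0][:,0]
E
python3 - <<'E'
from h import *
s=sense(); print(s["ee_pos"],s["orientation"],s["width"],tcp_to_grasp, s["clock"],s["force"])
for n in("scene","top"):
    p=grab_frame(n); save(p,n+"0.png",s=1.5); print(n,np.round(p["cam_to_world"],3).tolist(),p["fx"])
    for t in("flat_grip","cross_grip","nut_grip","cam","board","panel","rack","hexkey","bin"):
        print(t,[(round(r["score"],2),np.round(r["extent"]).tolist()) for r in regions_of(p,t)][:4])
E
```

```text
[ 0.13795396 -0.60907019  0.23045484] [ 9.93798455e-01  1.11193480e-01 -1.39760365e-04 -7.88126131e-04] 0.9992711580845757 0.0187 0.0 [ 0.50225731 -0.02225234 -0.63247939]
scene [[0.83, -0.464, 0.309, 0.877], [0.557, 0.68, -0.477, -0.535], [0.011, 0.568, 0.823, 0.902], [0.0, 0.0, 0.0, 1.0]] 476.2565859776423
flat_grip [(0.96, [170.0, 158.0, 25.0, 42.0]), (0.91, [172.0, 205.0, 25.0, 63.0]), (0.91, [241.0, 279.0, 15.0, 36.0]), (0.74, [224.0, 221.0, 19.0, 34.0])]
cross_grip [(0.66, [170.0, 278.0, 20.0, 29.0]), (0.44, [319.0, 128.0, 63.0, 51.0])]
nut_grip [(0.73, [200.0, 250.0, 19.0, 28.0])]
cam []
board [(0.9, [295.0, 160.0, 87.0, 70.0])]
panel [(0.9, [318.0, 125.0, 63.0, 52.0]), (0.24, [199.0, 272.0, 106.0, 120.0])]
rack [(0.85, [200.0, 272.0, 108.0, 120.0]), (0.27, [316.0, 125.0, 58.0, 53.0])]
hexkey [(0.62, [228.0, 204.0, 39.0, 18.0])]
bin [(0.98, [323.0, 268.0, 94.0, 82.0]), (0.32, [293.0, 160.0, 77.0, 75.0])]
top [[-0.026, 0.991, -0.134, 0.459], [-1.0, -0.027, -0.011, -0.055], [-0.014, 0.134, 0.991, 1.031], [0.0, 0.0, 0.0, 1.0]] 392.5428001594542
flat_grip [(0.66, [334.0, 238.0, 22.0, 20.0]), (0.65, [318.0, 198.0, 13.0, 19.0]), (0.65, [334.0, 164.0, 16.0, 10.0]), (0.56, [304.0, 269.0, 24.0, 21.0])]
cross_grip [(0.55, [383.0, 197.0, 16.0, 14.0])]
nut_grip [(0.5, [351.0, 200.0, 14.0, 18.0])]
cam []
board [(0.75, [205.0, 208.0, 74.0, 60.0]), (0.21, [319.0, 199.0, 14.0, 11.0])]
panel [(0.56, [164.0, 207.0, 20.0, 65.0])]
rack [(0.56, [347.0, 205.0, 100.0, 30.0])]
hexkey [(0.64, [280.0, 247.0, 0.0, 4.0]), (0.24, [383.0, 197.0, 18.0, 16.0])]
bin [(0.61, [286.0, 134.0, 53.0, 74.0]), (0.44, [167.0, 208.0, 17.0, 64.0])]
```

View pics/scene0.png

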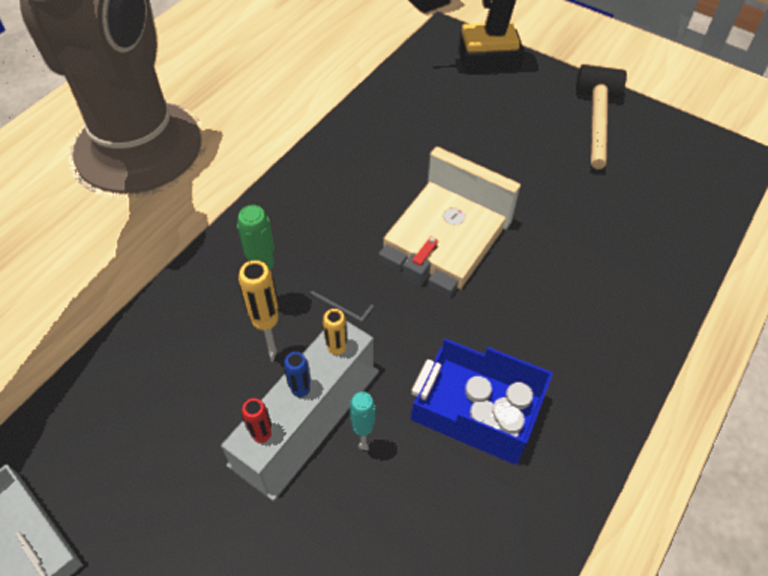

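View pics/top0.png

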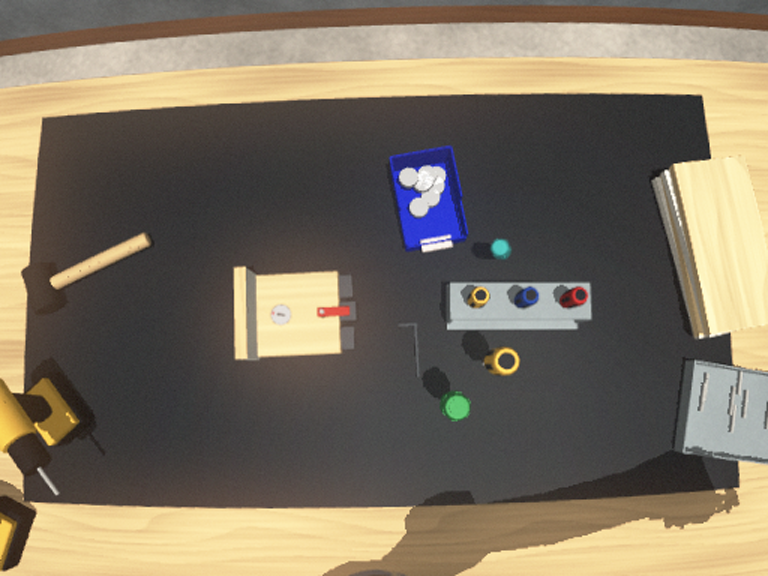

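Candidates in the top picture (raw px): rack yellow (319,197), large standing yellow (336,240), green (304,270), turquoise (334,165). Green and turquoise are excluded, and of the two yellows the rack one is the smaller, so I choose it. I'll check that in one crop and measure.

```bash
python3 - <<'E'
from h import *
t=grab_frame("top"); s=grab_frame("scene")
np.savez("p0.npz",t=t["pixels"],s=s["pixels"])
def mid(p,rs,near):
    r=min(rs,key=lambda r:np.hypot(r["extent"][0]-near[0],r["extent"][1]-near[1])); ys,xs=np.nonzero(r["mask"]); return xs.mean(),ys.mean(),r["extent"]
def tri(a,b):
    (o1,d1),(o2,d2)=a,b; d1=d1/np.linalg.norm(d1);d2=d2/np.linalg.norm(d2)
    A=np.stack([d1,-d2],1); k=np.linalg.lstsq(A,o2-o1,rcond=None)[0]; P=o1+k[0]*d1;Q=o2+k[1]*d2; return (P+Q)/2,np.linalg.norm(P-Q)
for nm,tg,ns,nt in(("flat","flat_grip",(224,221),(318,198)),("nut","nut_grip",(200,250),(351,198)),("cross","cross_grip",(170,278),(383,197)),("big","flat_grip",(172,205),(334,240)),("green","flat_grip",(170,158),(304,269)),("tq","flat_grip",(241,279),(334,164))):
    a=mid(s,regions_of(s,tg),ns); b=mid(t,regions_of(t,tg),nt)
    P,e=tri(ray(s,*a[:2]),ray(t,*b[:2])); print(nm,np.round(a[:2],1),np.round(a[2],1),np.round(b[:2],1),np.round(P,4),round(e,4))
for n,p in(("t",t),("s",s)):
    for q in("cam_slot","cam_turn","board","panel","rack"):
        for r in regions_of(p,q)[:2]:
            ys,xs=np.nonzero(r["mask"])
            if len(xs)<5: continue
            R=cv2.minAreaRect(np.stack([xs,ys],1).astype(np.float32)); print(n,q,round(r["score"],2),len(xs),np.round(R[0],1),np.round(R[1],1),round(R[2],1))
a=cv2.resize(t["pixels"][180:235,150:250],None,fx=6,fy=6,interpolation=cv2.INTER_CUBIC)
b=cv2.resize(s["pixels"][95:195,245:355],None,fx=5.45,fy=5.45,interpolation=cv2.INTER_CUBIC)[:270]
c=cv2.resize(s["pixels"][190:290,140:260],None,fx=2.5,fy=2.5,interpolation=cv2.INTER_CUBIC)
d=cv2.resize(t["pixels"][180:280,290:410],None,fx=2.5,fy=2.5,interpolation=cv2.INTER_CUBIC)
im=np.zeros((600,800,3),np.uint8); im[:330,:600]=a; 
im[330:580,0:300]=c; im[330:580,300:600]=d
cv2.imwrite("pics/c1.png",im[:,:,::-1])
E
```

```text
flat [223.3 220.3] [223.2 220.   18.3  30.4] [318.6 198.3] [ 0.5695 -0.1734  0.1284] 0.0032
nut [198.3 249.3] [198.2 250.3  20.9  31.4] [351.  198.2] [ 0.5678 -0.2492  0.1278] 0.0036
cross [171.3 279.7] [171.7 279.6  23.   29.8] [381.9 198.6] [ 0.5648 -0.3229  0.1257] 0.0031
big [148.  198.5] [153.1 203.8  60.1  67.7] [339.5 256. ] [ 0.4312 -0.2178  0.1421] 0.0094
green [181.  156.1] [182.  165.3  23.8  75.4] [339.5 256. ] [ 0.4579 -0.1787  0.2507] 0.0514
tq [271.4 261.2] [272.1 265.4  25.9  61.4] [297.5 169.4] [ 0.6628 -0.1382  0.0032] 0.0006
t cam_slot 0.64 131 [187. 210.] [12. 12.] 0.0
t cam_turn 0.7 150 [350.8 198.2] [11.3 14.8] 45.0
t cam_turn 0.69 160 [186.5 210. ] [13.4 13.4] 45.0
t board 0.84 3473 [204.4 209.1] [55.2 67.4] 88.0
t panel 0.57 905 [163.5 209. ] [60. 15.] 90.0
t rack 0.68 2337 [345. 204.] [30. 96.] 90.0
s cam_slot 0.59 145 [303.  143.5] [14. 11.] 0.0
s cam_turn 0.73 5011 [202.3 269.8] [ 51.5 129.4] 39.8
s cam_turn 0.65 138 [302.  143.5] [11. 14.] 90.0
s board 0.59 3779 [293.6 159. ] [62.4 69. ] 31.8
s panel 0.6 1544 [315.7 121.5] [68.8 28.4] 30.6
s panel 0.57 4967 [317.7 263.8] [82.4 66.7] 21.8
s rack 0.58 4782 [201.5 269.7] [ 50.4 127.4] 39.2
s rack 0.56 4868 [318.7 263.3] [82.7 65.4] 23.0
```

View pics/c1.png

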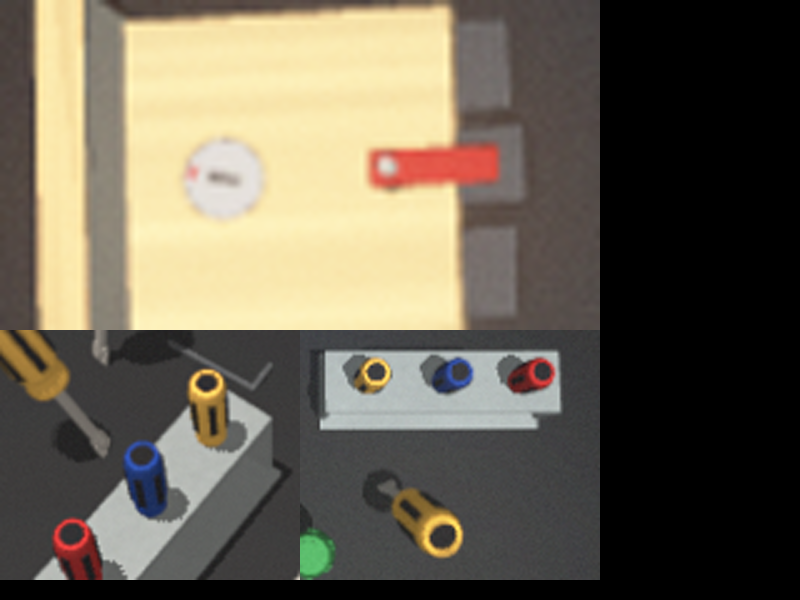

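The crops show the cam disc at raw top (187,210), its red arrow pointing left and slightly up, and the rack yellow at (320,198). The large standing yellow is a bigger look-alike. It is toppling by itself, from (337,241) to about (346,262). I'll approach above the rack while it settles.

drive_tool --pt "32 -21 -5 0 0 -0.08 0" --pt "64 -41 -10 0 0 -0.16 0" --pt "97 -62 -15 0 0 -0.25 0" --pt "129 -83 -20 0 0 -0.34 0" --pt "162 -104 -25 0 0 -0.42 0" --pt "194 -124 -30 0 0 -0.5 0" --pt "226 -145 -35 0 0 -0.59 0" --pt "258 -165 -40 0 0 -0.68 0"

```text
clock: 2.87
ee_pos: [0.3542, -0.3901, 0.2719]
orientation: [0.899, 0.438, -0.0, 0.0]
force: [0.7, -0.7, -0.3]
width: 1.0
grip_force: 0.0
```

```bash
cat >> h.py <<'E'
from scipy.spatial.transform import Rotation as Ro
def to(pos,yaw):
    s=sense(); R=Ro.from_quat(s["orientation"]); x=R.as_matrix()[:,0]
    Rt=Ro.from_matrix(np.array([[np.cos(yaw),np.sin(yaw),0],[np.sin(yaw),-np.cos(yaw),0],[0,0,-1]]).astype(float))
    print("at",np.round(s["ee_pos"],4),"yaw",round(np.arctan2(x[1],x[0]),3),"j",np.round(s["joint_positions"],2),"t",round(s["clock"],2),"F",np.round(s["force"],1),"M",np.round(s["ft_torque"],2),"w",round(s["width"],3),round(s["grip_force"],1))
    print("  move",np.round(R.inv().apply(np.array(pos)-s["ee_pos"])*1000,1),"rot",np.round((R.inv()*Rt).as_rotvec(),3))
E
python3 - <<'E'
from h import *
to([.57,-.174,.29],np.pi/2)
t=grab_frame("top"); s=grab_frame("scene")
np.savez("p1.npz",t=t["pixels"],s=s["pixels"])
for n,p in(("t",t),("s",s)):
    for q in("rack",):
        r=regions_of(p,q)[0]; print(np.round(r["extent"],1))
# caps: centroid of dark cap pixels -> print atz
z=.160
hsv=cv2.cvtColor(t["pixels"],cv2.COLOR_RGB2HSV)
for p,c in((t,(320.4,198)),(s,(222.8,210.8))): print(np.round(atz(p,*c,z),4))
# full pixel of cam
for p,c in((t,(187.2,209.8)),(t,(182.2,208.7)),(s,(302.5,143.5))): print(np.round(atz(p,*c,.0325),4))
im=np.hstack([t["pixels"][100:290,140:420],s["pixels"][90:280,130:380]])
cv2.imwrite("pics/c2.png",cv2.resize(im,None,fx=1.5,fy=1.5)[:,:,::-1])
E
```

```text
at [ 0.3542 -0.3901  0.2719] yaw 0.907 j [ 0.98  0.23 -0.28  1.76  0.07  1.16  0.01] t 2.87 F [ 0.7 -0.7 -0.3] M [-0.06 -0.06  0.02] w 1.0 0.0
  move [303.1  36.9 -18.2] rot [ 0.001  0.001 -0.664]
[344.9 204.7  96.8  30.8]
[198.8 272.6 105.1 119.7]
[ 0.565  -0.1744  0.16  ]
[ 0.5703 -0.1711  0.16  ]
[0.5593 0.1511 0.0325]
[0.5625 0.1642 0.0325]
[0.5627 0.1536 0.0325]
```

View pics/c2.png

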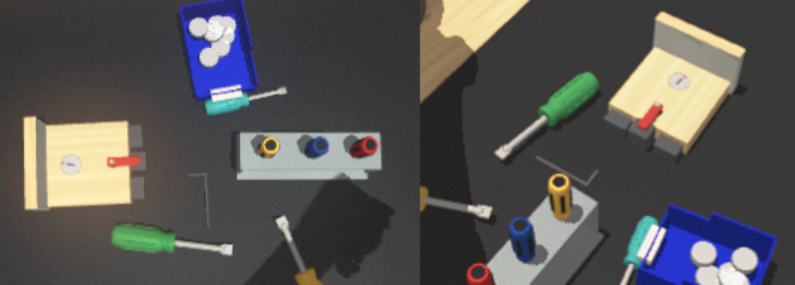

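Crop c2 shows the three loose look-alikes now lying on the bench, clear of the hex key and rack. The rack yellow is at about (320,198) in the top picture. The two views give its axis as roughly (0.568,-0.173).

drive_tool --pt "38 5 -2 0 0 -0.083 0" --pt "76 9 -4 0 0 -0.166 0" --pt "114 14 -6 0 0 -0.25 0" --pt "151 18 -8 0 0 -0.332 0" --pt "189 22 -10 0 0 -0.415 0" --pt "227 27 -12 0 0 -0.5 0" --pt "265 31 -14 0 0 -0.58 0" --pt "303 35 -16 0 0 -0.664 0"

```text
clock: 3.73
ee_pos: [0.5688, -0.1764, 0.287]
orientation: [0.709, 0.706, -0.001, 0.0]
force: [0.4, -0.5, -0.2]
width: 1.004
grip_force: 0.0
```

```bash
python3 - <<'E'
from h import *
to([.568,-.173,.118],np.pi/2)
E
```

```text
at [ 0.5688 -0.1764  0.287 ] yaw 1.566 j [ 0.6   0.37 -0.51  1.57  0.19  1.25  0.05] t 3.73 F [ 0.4 -0.5 -0.2] M [-0.04 -0.07  0.04] w 1.004 0.0
  move [  3.6  -0.7 169. ] rot [-0.001  0.001 -0.004]
```

drive_tool --pt "3 -1 25 0 0 0 0" --pt "3 -1 55 0 0 0 0" --pt "3 -1 85 0 0 0 0" --pt "3 -1 115 0 0 0 0" --pt "3 -1 140 0 0 0 0" --pt "3 -1 158 0 0 0 0" --pt "3 -1 168 0 0 0 0" --pt "3 -1 168 0 0 0 0"

```text
clock: 4.4
ee_pos: [0.5655, -0.1738, 0.1167]
orientation: [0.709, 0.705, -0.001, -0.002]
force: [-0.7, -0.0, -0.9]
width: 1.002
grip_force: 0.0
```

drive_tool --pt "0 0 0 0 0 0 0.5" --pt "0 0 0 0 0 0 0.65" --pt "0 0 0 0 0 0 0.8" --pt "0 0 0 0 0 0 1" --pt "0 0 0 0 0 0 1" --pt "0 0 0 0 0 0 1" --pt "0 0 0 0 0 0 1" --pt "0 0 0 0 0 0 1"

```text
clock: 5.07
ee_pos: [0.5682, -0.1726, 0.1205]
orientation: [0.709, 0.706, 0.0, 0.001]
force: [0.0, -0.6, 6.7]
width: 0.327
grip_force: 58.7
```

```bash
python3 - <<'E'
from h import *
to([.568,-.173,.118],np.pi/2)
E
```

```text
at [ 0.5682 -0.1726  0.1205] yaw 1.567 j [ 0.56  0.52 -0.47  1.77  0.29  0.92 -0.04] t 5.07 F [ 0.  -0.6  6.7] M [-0.04  0.09 -0.  ] w 0.327 58.7
  move [-0.4 -0.2  2.5] rot [ 0.002  0.001 -0.004]
```

drive_tool --pt "0 0 -10 0 0 0 1" --pt "0 0 -35 0 0 0 1" --pt "0 0 -70 0 0 0 1" --pt "0 0 -105 0 0 0 1" --pt "0 0 -140 0 0 0 1" --pt "-20 30 -170 0 0 0 1" --pt "-45 60 -195 0 0 0 1" --pt "-70 85 -220 0 0 0 1"

```text
clock: 5.73
ee_pos: [0.6459, -0.2361, 0.3354]
orientation: [0.708, 0.706, 0.0, 0.001]
force: [1.0, 0.0, -1.9]
width: 0.327
grip_force: 59.6
```

drive_tool --pt "0 0 -30 0 0 0 1" --pt "0 0 -60 0 0 0 1" --pt "0 0 -80 0 0 0 1" --pt "0 0 -80 0 0 0 1" --pt "0 0 -80 0 0 0 1"

```text
clock: 6.15
ee_pos: [0.6455, -0.2359, 0.4139]
orientation: [0.708, 0.706, 0.0, 0.001]
force: [0.2, -0.1, -1.6]
width: 0.325
grip_force: 59.8
```

```bash
python3 - <<'E'
from h import *
to([.568,-.173,.118],np.pi/2)
s=sense(); T=np.array(s["ee_pos"])
p=grab_frame("scene"); t=grab_frame("top")
g=T+[0,0,.0187]
a=proj(p,[g,g-[0,0,.052],g-[0,0,.111],g-[0,0,.122]]); b=proj(t,[g,g-[0,0,.122]]); print(a,b)
c=a[3].astype(int); print(c)
im=cv2.resize(p["pixels"][c[1]-110:c[1]+30,c[0]-70:c[0]+70],None,fx=4,fy=4,interpolation=cv2.INTER_CUBIC)
cv2.imwrite("pics/c3.png",im[:,:,::-1]); np.savez("p3.npz",s=p["pixels"])
E
```

```text
at [ 0.6455 -0.2359  0.4139] yaw 1.567 j [ 0.55  0.49 -0.48  1.09  0.22  1.6   0.13] t 6.15 F [ 0.2 -0.1 -1.6] M [0.01 0.03 0.02] w 0.325 59.8
  move [ 62.6 -78.2 295.8] rot [ 0.002  0.    -0.004]
[[231.11288487 158.5829297 ]
 [232.27840276 182.7672332 ]
 [233.43200494 206.5911226 ]
 [233.62992116 210.66724226]] [[378.46765523 125.63105014]
 [360.92484119 145.16069441]]
[233 210]
```

View pics/c3.png

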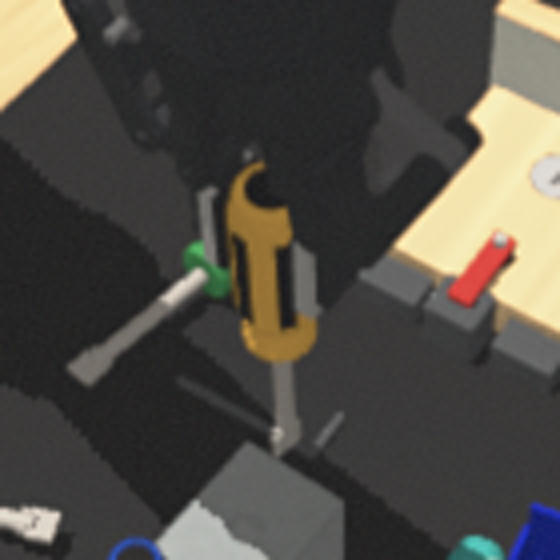

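Crop c3 shows the yellow driver hanging vertical in the fingers, its tip at raw (234,211) against a prediction of (233.6,210.7), so the grasp is centred. Next I'll sweep the yaw nearer the camera to find the blade direction.

```bash
cat > look.py <<'E'
from h import *
import sys
s=sense(); T=np.array(s["ee_pos"]); R=Ro.from_quat(s["orientation"]).as_matrix()
p=grab_frame("scene"); g=T-R[:,2]*.0187; tip=g+R[:,2]*.122
c=proj(p,tip)[0]
yaw=np.arctan2(R[1,0],R[0,0])
M=np.array([[10,0,-10*(c[0]-9.5)],[0,10,-10*(c[1]-16)]],float)
im=cv2.warpAffine(p["pixels"],M,(190,280),flags=cv2.INTER_CUBIC)
np.savez("lk%s.npz"%sys.argv[1],im=im,px=p["pixels"],c=c,yaw=yaw,T=T); print("yaw",round(yaw,3),"j7",round(s["joint_positions"][6],2),np.round(T,3),np.round(c,1))
E
echo ok
```

```text
ok
```

drive_tool --pt "-10 6 -17 0 0 0 1" --pt "-22 13 -35 0 0 0 1" --pt "-35 20 -55 0 0 0 1" --pt "-50 30 -80 0 0 0 1" --pt "-65 40 -105 0 0 0 1" --pt "-75 45 -120 0 0 0 1" --pt "-75 45 -120 0 0 0 1"

```text
clock: 6.83
ee_pos: [0.6782, -0.3037, 0.5021]
orientation: [0.709, 0.705, 0.002, 0.004]
force: [-0.4, -0.4, -2.7]
width: 0.325
grip_force: 61.6
```

```bash
python3 look.py 0
```

```text
yaw 1.565 j7 0.39 [ 0.678 -0.304  0.502] [222.  223.7]
```

drive_tool --pt "0 0 0 0 0 -0.12 1" --pt "0 0 0 0 0 -0.24 1" --pt "0 0 0 0 0 -0.36 1" --pt "0 0 0 0 0 -0.4 1"

```text
clock: 7.22
ee_pos: [0.6779, -0.3026, 0.5042]
orientation: [0.552, 0.834, 0.002, 0.006]
force: [-0.6, -0.3, -1.9]
width: 0.326
grip_force: 61.5
```

```bash
python3 look.py 1
```

```text
yaw 1.972 j7 0.79 [ 0.678 -0.303  0.504] [222.3 222.2]
```

drive_tool --pt "0 0 0 0 0 -0.12 1" --pt "0 0 0 0 0 -0.24 1" --pt "0 0 0 0 0 -0.36 1" --pt "0 0 0 0 0 -0.4 1"

```text
clock: 7.6
ee_pos: [0.6778, -0.3029, 0.5046]
orientation: [0.376, 0.927, 0.0, 0.006]
force: [0.2, -0.5, -1.6]
width: 0.325
grip_force: 61.6
```

```bash
python3 look.py 2
```

```text
yaw 2.37 j7 1.18 [ 0.678 -0.303  0.505] [222.2 222.2]
```

drive_tool --pt "0 0 0 0 0 -0.12 1" --pt "0 0 0 0 0 -0.24 1" --pt "0 0 0 0 0 -0.36 1" --pt "0 0 0 0 0 -0.4 1"

```text
clock: 7.98
ee_pos: [0.6778, -0.303, 0.5049]
orientation: [0.185, 0.983, -0.001, 0.006]
force: [-0.1, 0.4, -1.9]
width: 0.327
grip_force: 61.6
```

```bash
python3 look.py 3; python3 - <<'E'
import numpy as np,cv2
im=np.hstack([np.load("lk%d.npz"%i)["im"] for i in range(4)]); cv2.imwrite("pics/sheet.png",im[:,:,::-1])
E
```

```text
yaw 2.769 j7 1.58 [ 0.678 -0.303  0.505] [222.2 222.2]
```

View pics/sheet.png

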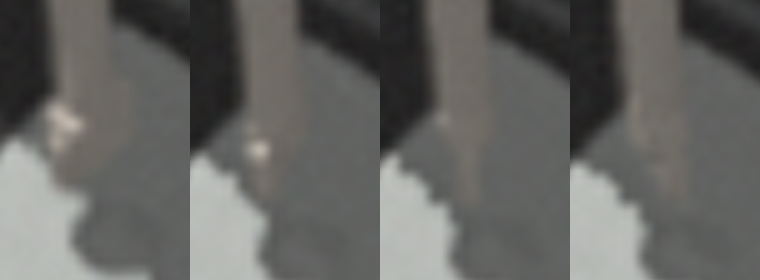

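The sheet shows the blade wide in frame 0, roughly edge-on in frame 2 (yaw 2.37) and widening again in frame 3. So the blade's x is within about 0.2 rad of tool x. I'll refine over the dark mat.

drive_tool --pt "-10 15 7 0 0 -0.05 1" --pt "-22 32 15 0 0 -0.1 1" --pt "-36 53 25 0 0 -0.15 1" --pt "-36 53 25 0 0 -0.15 1" --pt "-36 53 25 0 0 -0.15 1"

```text
clock: 8.45
ee_pos: [0.7316, -0.2653, 0.4774]
orientation: [0.114, 0.994, -0.001, 0.006]
force: [0.0, -1.1, -2.0]
width: 0.332
grip_force: 61.6
```

```bash
python3 look.py 10
```

```text
yaw 2.914 j7 1.69 [ 0.732 -0.265  0.477] [274.6 232.7]
```

drive_tool --pt "0 0 0 0 0 0.1 1" --pt "0 0 0 0 0 0.2 1" --pt "0 0 0 0 0 0.2 1"

```text
clock: 8.75
ee_pos: [0.7298, -0.2682, 0.4815]
orientation: [0.216, 0.976, -0.001, 0.008]
force: [-0.7, -0.4, -1.1]
width: 0.328
grip_force: 61.6
```

```bash
python3 look.py 11
```

```text
yaw 2.707 j7 1.49 [ 0.73  -0.268  0.481] [272.5 232.3]
```

drive_tool --pt "0 0 0 0 0 0.1 1" --pt "0 0 0 0 0 0.2 1" --pt "0 0 0 0 0 0.2 1"

```text
clock: 9.05
ee_pos: [0.7301, -0.2678, 0.4812]
orientation: [0.31, 0.951, -0.0, 0.008]
force: [0.3, -0.3, -2.1]
width: 0.322
grip_force: 61.6
```

```bash
python3 look.py 12
```

```text
yaw 2.512 j7 1.3 [ 0.73  -0.268  0.481] [272.9 232.3]
```

drive_tool --pt "0 0 0 0 0 0.1 1" --pt "0 0 0 0 0 0.2 1" --pt "0 0 0 0 0 0.2 1"

```text
clock: 9.35
ee_pos: [0.7303, -0.2675, 0.4809]
orientation: [0.402, 0.916, 0.0, 0.008]
force: [0.4, 0.2, -2.2]
width: 0.322
grip_force: 61.6
```

```bash
python3 look.py 13
```

```text
yaw 2.314 j7 1.11 [ 0.73  -0.268  0.481] [273.2 232.3]
```

drive_tool --pt "0 0 0 0 0 0.1 1" --pt "0 0 0 0 0 0.2 1" --pt "0 0 0 0 0 0.2 1"

```text
clock: 9.65
ee_pos: [0.7305, -0.2673, 0.4807]
orientation: [0.491, 0.871, 0.001, 0.008]
force: [-0.1, -0.1, -1.2]
width: 0.325
grip_force: 61.6
```

```bash
python3 look.py 14
```

```text
yaw 2.116 j7 0.91 [ 0.731 -0.267  0.481] [273.4 232.4]
```

drive_tool --pt "0 0 0 0 0 0.12 1" --pt "0 0 0 0 0 0.24 1" --pt "0 0 0 0 0 0.3 1" --pt "0 0 0 0 0 0.3 1"

```text
clock: 10.03
ee_pos: [0.7306, -0.2672, 0.4806]
orientation: [0.614, 0.789, 0.002, 0.008]
force: [0.1, -0.1, -0.7]
width: 0.325
grip_force: 61.6
```

```bash
python3 look.py 15; python3 - <<'E'
import numpy as np,cv2
L=[np.load("lk%d.npz"%i) for i in range(10,16)]
cv2.imwrite("pics/sheet2.png",cv2.resize(np.hstack([l["im"] for l in L]),(798,196))[:,:,::-1])
for l in L:
    g=l["px"].astype(float).sum(2)/3; c=l["c"]; x0=int(c[0]); 
    out=[]
    for dy in range(-14,4):
        y=int(round(c[1]))+dy; row=g[y,x0-14:x0+15]; bg=np.median(np.r_[row[:6],row[-6:]]); out.append((row-bg)[5:-5].sum())
    print(round(float(l["yaw"]),3),np.round(c,1),np.round(out).astype(int))
E
```

```text
yaw 1.818 j7 0.61 [ 0.731 -0.267  0.481] [273.4 232.4]
2.914 [274.6 232.7] [306 308 306 282 340 368 468 513 482 510 584 579 522 413 385 458 443 423]
2.707 [272.5 232.3] [303 258 267 324 380 378 432 457 417 430 433 473 431 388 336 305 329 198]
2.512 [272.9 232.3] [253 247 304 361 386 399 405 404 426 417 409 425 410 318 267 213 291 140]
2.314 [273.2 232.3] [270 247 226 333 408 390 425 410 407 414 392 420 410 330 216 179 287 297]
2.116 [273.4 232.4] [231 232 300 366 380 407 398 403 401 389 437 431 366 316 310 256 291 320]
1.818 [273.4 232.4] [253 240 269 362 380 388 396 415 434 435 523 650 543 463 345 294 372 366]
```

View pics/sheet2.png

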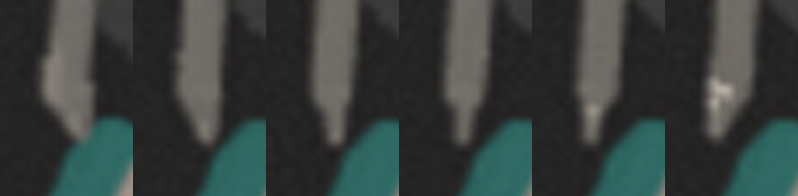

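Sheet2 shows the blade near edge-on in frames 3 and 4 (yaw 2.31 to 2.12) and leaning opposite ways in frames 1 and 5. I'll fit the angle with a silhouette model.

```bash
cat > fit.py <<'E'
from h import *
p=grab_frame("scene")
L=[np.load("lk%d.npz"%i) for i in range(10,16)]
def sil(T,az,off,tilt=(0,0)):
    tip=T-np.array([0,0,.122-.0187]); x=np.array([np.cos(az),np.sin(az),0]); y=np.array([-x[1],x[0],0]); S=10
    c0=np.round(proj(p,tip)[0]); m=np.zeros((26*S,30*S),np.uint8)
    def hull(P):
        q=(proj(p,np.array(P))-c0+[15,20]+off)*S; cv2.fillConvexPoly(m,cv2.convexHull(np.round(q).astype(np.int32)),255)
    hull([tip+a*.006*x+b*.0011*y+[0,0,z] for a in(-1,1) for b in(-1,1) for z in(0,.011)])
    hull([tip+.0035*(np.cos(a)*x+np.sin(a)*y)+[0,0,z] for a in np.arange(0,6.28,.3) for z in(.011,.045)])
    return cv2.resize(m,(30,26),interpolation=cv2.INTER_AREA)/255.,c0.astype(int)
best=[]
for psi in np.arange(-.5,.15,.04):
    tot=0; offs=[]
    for l in L:
        b=1e9
        for ox in np.arange(-2,2.1,.5):
            for oy in np.arange(-2,2.1,.5):
                m,c=sil(l["T"],l["yaw"]+psi,(ox,oy)); 
                px=l["px"][c[1]-20:c[1]+6,c[0]-15:c[0]+15].astype(float); g=px.mean(2)
                ok=(px.max(2)-px.min(2)<30)&((np.arange(26)>2)[:,None])&(abs(np.arange(30)-15)<9)[None]
                e=((cv2.GaussianBlur(m,(3,3),.6)*75+35-g.clip(0,125))[ok]**2).mean()
                if e<b: b=e;bo=(ox,oy)
        tot+=b; offs.append(bo)
    best.append((tot/6,psi,offs)); print(round(psi,2),round(tot/6,1))
print(min(best))
E
python3 fit.py
```

```text
-0.5 126.3
-0.46 115.7
-0.42 105.7
-0.38 95.2
-0.34 84.5
-0.3 77.2
-0.26 71.0
-0.22 67.4
-0.18 64.5
-0.14 61.6
-0.1 61.8
-0.06 63.8
-0.02 67.3
0.02 73.7
0.06 80.8
0.1 90.5
0.14 101.4
(np.float64(61.59314729915056), np.float64(-0.14000000000000018), [(np.float64(1.0), np.float64(1.5)), (np.float64(0.5), np.float64(2.0)), (np.float64(0.5), np.float64(2.0)), (np.float64(0.5), np.float64(2.0)), (np.float64(0.5), np.float64(2.0)), (np.float64(0.5), np.float64(2.0))])
```

drive_tool --pt "20 -3 4 0 0 0.02 1" --pt "55 -7 12 0 0 0.04 1" --pt "92 -12 22 0 0 0.07 1" --pt "130 -17 35 0 0 0.1 1" --pt "167 -22 48 0 0 0.12 1" --pt "204 -27 60 0 0 0.15 1" --pt "240 -32 70 0 0 0.17 1" --pt "270 -37 80 0 0 0.19 1"

```text
clock: 10.8
ee_pos: [0.6295, -0.0115, 0.3974]
orientation: [0.685, 0.728, 0.004, 0.007]
force: [1.1, 1.4, -1.9]
width: 0.326
grip_force: 61.6
```

```bash
python3 - <<'E'
from h import *
to([.5613,.1523,.175],1.50)
t=grab_frame("top"); s=grab_frame("scene")
for f in("p0","p1"):
  d=np.load(f+".npz")
  for p,k,c in((t,"t",(187,210)),(s,"s",(302.5,143.5))):
    I=d[k].astype(float); y0,x0=int(c[1])-9,int(c[0])-9
    a=cv2.resize(I[y0:y0+19,x0:x0+19],None,fx=8,fy=8,interpolation=cv2.INTER_CUBIC)
    yy,xx=np.mgrid[:152,:152]; U=(xx+.5)/8-.5+x0; V=(yy+.5)/8-.5+y0
    sat=a.max(2)-a.min(2); v=a.mean(2)
    # disc: low saturation bright, largest comp, filled hull
    m=((sat<45)&(v>120)).astype(np.uint8); cs=max(cv2.findContours(m,0,1)[0],key=cv2.contourArea)
    (cx,cy),ax,an=cv2.fitEllipse(cv2.convexHull(cs)); C=(cx+.5)/8-.5+x0,(cy+.5)/8-.5+y0
    red=np.clip(a[...,0]-(a[...,1]+a[...,2])/2-25,0,None)
    rr=np.hypot(xx-cx,yy-cy); w=red*(rr<62)*(abs(a[...,1]-a[...,2])<30)
    dark=np.clip(175-v,0,None)*(rr<30)
    P=atz(p,*C,.0325); A=atz(p,(U*w).sum()/w.sum(),(V*w).sum()/w.sum(),.0325)
    D=atz(p,(U*dark).sum()/dark.sum(),(V*dark).sum()/dark.sum(),.0325)
    ys,xs=np.nonzero(dark>0); 
    if len(xs)>5:
      Q=np.array([atz(p,U[j,i],V[j,i],.0325)[:2] for j,i in zip(ys,xs)]); ww=dark[ys,xs]; Q=Q-np.average(Q,axis=0,weights=ww); ev,E=np.linalg.eigh((Q*ww[:,None]).T@Q/ww.sum()); sl=np.arctan2(E[1,1],E[0,1])%np.pi
    print(f,k,"disc",np.round(P[:2],4),np.round(np.array(ax)/8,1),"arrow",np.round((A-P)[:2]*1000,1),round(np.arctan2(*(A-P)[[1,0]]),3),"slot c",np.round(D[:2],4),"slot az",round(sl,3),np.sqrt(ev)*1000)
E
```

```text
at [ 0.6295 -0.0115  0.3974] yaw 1.631 j [-0.26  0.33  0.28  1.35 -0.08  1.46  0.07] t 10.8 F [ 1.1  1.4 -1.9] M [ 0.04 -0.06  0.04] w 0.326 61.6
  move [168.9 -61.4 220.6] rot [0.015 0.005 0.131]
p0 t disc [0.5605 0.152 ] [13.1 13.5] arrow [ 2.9 12.3] 1.341 slot c [0.5611 0.1543] slot az 1.37 [0.76377188 2.6038873 ]
p0 s disc [0.563  0.1528] [11.  14.4] arrow [ 2.  11.8] 1.404 slot c [0.5627 0.1526] slot az 1.487 [0.897883   3.31791298]
p1 t disc [0.5605 0.152 ] [13.1 13.5] arrow [ 3.  12.1] 1.33 slot c [0.5611 0.1539] slot az 1.371 [0.771644   2.83922583]
p1 s disc [0.563  0.1528] [11.  14.4] arrow [ 1.8 11.4] 1.413 slot c [0.5627 0.1526] slot az 1.483 [0.92155945 3.38130133]
```

drive_tool --pt "22 -8 25 0.002 0.001 0.02 1" --pt "45 -16 55 0.004 0.002 0.04 1" --pt "68 -25 85 0.006 0.003 0.05 1" --pt "92 -33 118 0.008 0.003 0.06 1" --pt "116 -42 150 0.01 0.004 0.08 1" --pt "140 -50 182 0.012 0.005 0.1 1" --pt "158 -57 210 0.015 0.005 0.11 1" --pt "169 -60.5 232 0.015 0.005 0.11 1"

```text
clock: 11.57
ee_pos: [0.563, 0.1519, 0.1617]
orientation: [0.724, 0.69, -0.001, -0.001]
force: [0.4, 0.2, -1.2]
width: 0.324
grip_force: 61.6
```

drive_tool --pt "0 0 0 0 0 0 1" --pt "0 0 0 0 0 0 1"

```text
clock: 11.73
ee_pos: [0.5645, 0.1494, 0.1635]
orientation: [0.725, 0.689, -0.001, 0.0]
force: [0.4, -0.6, -1.0]
width: 0.326
grip_force: 61.6
```

```bash
python3 - <<'E'
from h import *
to([.5622,.1525,.15],1.52)
s=sense(); R=Ro.from_quat(s["orientation"]).as_matrix(); T=np.array(s["ee_pos"])
p=grab_frame("scene"); t=grab_frame("top"); tip=T+R[:,2]*(.122-.0187)
np.savez("p5.npz",s=p["pixels"],t=t["pixels"])
a=proj(p,tip)[0]; print("pred tip",a, proj(t,tip)[0], "cam",proj(p,[.5622,.1525,.0325]),proj(t,[.5622,.1525,.0325]))
def cr(im,c,h,k): 
    M=np.array([[k,0,-k*(c[0]-h)],[0,k,-k*(c[1]-h)]],float); return cv2.warpAffine(im,M,(int(2*h*k),int(2*h*k)),flags=cv2.INTER_CUBIC)
im=np.hstack([cr(p["pixels"],a,25,8),cr(t["pixels"],proj(t,tip)[0],25,8)])
cv2.imwrite("pics/c4.png",im[:,:,::-1])
E
```

```text
at [0.5645 0.1494 0.1635] yaw 1.519 j [-0.49  0.41  0.2   1.78 -0.09  0.96 -0.31] t 11.73 F [ 0.4 -0.6 -1. ] M [-0.01 -0.06  0.03] w 0.326 61.6
  move [ 3.  -2.5 13.5] rot [-0.001  0.002 -0.001]
pred tip [303.27492617 137.28746855] [185.70479946 206.70864466] cam [[302.10188905 143.70466134]] [[186.67222519 208.69158701]]
```

View pics/c4.png

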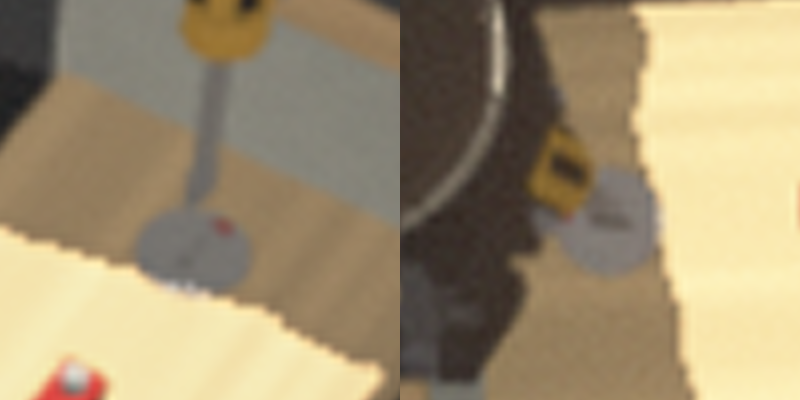

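Crop c4 (scene, left): tip at about raw (302.7,137.7), disc centre at (302.3,143.5). I'll check the shaft's lean and the relative offset numerically.

```bash
python3 - <<'E'
from h import *
s=sense(); R=Ro.from_quat(s["orientation"]).as_matrix(); T=np.array(s["ee_pos"])
p=grab_frame("scene"); tip=T+R[:,2]*.1033; I=p["pixels"].astype(float)
for z in (.008,.012,.02,.03,.04,.05,.06,.066): 
    q=proj(p,tip-R[:,2]*z)[0]; y=int(round(q[1])); x0=int(q[0])-8
    print(z,np.round(q,2),y,I[y,x0:x0+17].mean(1).astype(int),(I[y,x0:x0+17].max(1)-I[y,x0:x0+17].min(1)).astype(int), x0)
print(proj(p,[tip[0],tip[1],.0325]), proj(p,[[tip[0]+.005,tip[1],.0325],[tip[0],tip[1]+.005,.0325]]))
E
```

```text
0.008 [304.35 135.09] 135 [125 128 132 130 130 124 120 109 103 105 110 122 122 123 123 124 124] [56 58 59 58 57 57 46 15 10 10 25 54 57 55 55 55 55] 296
0.012 [304.51 133.93] 134 [123 128 131 131 131 129 124 111 105 106 109 123 122 122 123 124 126] [55 56 57 59 58 56 49 23 10  9 24 51 56 56 56 53 50] 296
0.02 [304.83 131.6 ] 132 [124 122 125 128 131 131 128 118 103 105 111 123 127 126 129 130 131] [53 55 56 58 60 60 56 40 13 10 25 52 49 41 28 19 13] 296
0.03 [305.24 128.65] 129 [123 122 122 125 128 129 125 107 103 109 123 131 130 130 131 128 130] [55 55 54 54 55 48 37 16  8 12 11 11 12 13 11 14 12] 297
0.04 [305.66 125.65] 126 [125 129 130 129 128 130 127 115 104 105 115 129 130 128 129 129 130] [29 19 14 13 12 12 12 11  9 10 12 13 12 11 13 11 12] 297
0.05 [306.08 122.61] 123 [130 129 132 130 130 129 123 107 105 111 123 129 128 129 129 130 128] [13 12 12 12 13 13 11 11  9 10 12 12 12 12 13 12 12] 298
0.06 [306.51 119.52] 120 [131 129 129 131 131 128 123 112 107 105 112 122 123 123 128 129 129] [13 12 12 13 12 14 24 36 46 54 49 37 31 20 12 12 12] 298
0.066 [306.77 117.64] 118 [128 129 129 128 120 111 105 106 107 109 109 108 107 109 118 127 129] [ 12  12  12  16  35  72  93 100 101 101 100 101  99  84  47  14  12] 298
[[302.84360465 145.6679814 ]] [[304.64674175 146.57594524]
 [303.9051795  144.35125486]]
```

```bash
python3 - <<'E'
from h import *
to([.5633,.1535,.142],1.52)
E
```

```text
at [0.5666 0.1482 0.1659] yaw 1.514 j [-0.49  0.41  0.2   1.78 -0.09  0.96 -0.31] t 11.88 F [-0.4  0.  -2. ] M [ 0.03 -0.02  0.  ] w 0.327 61.6
  move [ 5.1 -3.7 23.9] rot [ 0.004  0.    -0.006]
```

drive_tool --pt "3 -2 8 0.002 0 0 1" --pt "5 -3.7 16 0.004 0 0 1" --pt "5 -3.7 21 0.004 0 -0.006 1" --pt "5 -3.7 21 0.004 0 -0.006 1" --pt "5 -3.7 21 0.004 0 -0.006 1" --pt "5 -3.7 21 0.004 0 -0.006 1"

```text
clock: 12.38
ee_pos: [0.5614, 0.1547, 0.1428]
orientation: [0.725, 0.689, -0.002, -0.001]
force: [-0.4, 1.5, -1.1]
width: 0.327
grip_force: 61.6
```

```bash
python3 - <<'E'
from h import *
to([.5633,.1535,.138],1.52)
E
```

```text
at [0.5614 0.1547 0.1428] yaw 1.521 j [-0.49  0.43  0.19  1.81 -0.1   0.92 -0.31] t 12.38 F [-0.4  1.5 -1.1] M [ 0.03  0.04 -0.02] w 0.327 61.6
  move [-1.1  2.   4.8] rot [-0.004  0.001  0.001]
```

```bash
python3 - <<'E'
from h import *
for i in range(8):
    grab_frame("top"); s=sense(); print(round(s["clock"],2),np.round(s["ee_pos"],4),np.round(s["joint_velocities"],3)[:4],np.round(s["force"],1))
E
```

```text
12.43 [0.5615 0.1547 0.1429] [-0.001 -0.003  0.     0.   ] [-0.5  0.7 -0.9]
12.48 [0.5615 0.1548 0.143 ] [ 0.    -0.001 -0.     0.   ] [ 0.2  0.1 -2. ]
12.53 [0.5615 0.1548 0.143 ] [-0.  0. -0.  0.] [ 0.2 -0.1 -1.8]
12.58 [0.5615 0.1548 0.143 ] [ 0.001  0.002 -0.     0.002] [ 0.1  0.2 -1.4]
12.63 [0.5615 0.1548 0.1429] [ 0.     0.    -0.001  0.005] [-0.3 -0.8 -1.4]
12.68 [0.5614 0.1548 0.1429] [-0.002  0.002 -0.     0.   ] [-0.4  0.2 -1.7]
12.73 [0.5614 0.1548 0.1429] [-0.    -0.001 -0.     0.001] [ 0.9  0.  -2.1]
12.78 [0.5614 0.1549 0.1428] [-0.002  0.    -0.     0.003] [ 0.   0.2 -1.5]
```

```bash
cat > shaft.py <<'E'
from h import *
s=sense(); R=Ro.from_quat(s["orientation"]).as_matrix(); T=np.array(s["ee_pos"]); tip=T+R[:,2]*.1033
p=grab_frame("scene"); I=p["pixels"].astype(float)
ds=[]
for z in np.arange(.016,.058,.002):
    q=proj(p,tip-R[:,2]*z)[0]; y=int(round(q[1])); 
    qs=proj(p,tip-R[:,2]*(z+.001))[0]; ux=q[0]+(y-q[1])*(qs[0]-q[0])/(qs[1]-q[1])
    x0=int(round(ux))-7; g=I[y,x0:x0+15].mean(1); bl=np.interp(np.arange(15),[0,1,2,12,13,14],g[[0,1,2,12,13,14]]); w=np.clip(bl-g,0,None); w[w<4]=0
    ds.append((x0+(w*np.arange(15)).sum()/w.sum()-ux, w.sum()))
print(np.round([d[0] for d in ds],2), "med",np.median([d[0] for d in ds]))
c=proj(p,tip)[0]; M=np.array([[10,0,-10*(c[0]-20)],[0,10,-10*(c[1]-20)]],float)
cv2.imwrite("pics/c5.png",cv2.warpAffine(p["pixels"],M,(400,400),flags=cv2.INTER_CUBIC)[:,:,::-1]); print(c,proj(p,[tip[0],tip[1],.0325]))
E
python3 shaft.py
```

```text
[-0.18 -0.18 -0.34 -0.34 -0.09 -0.09 -0.11 -0.11 -0.11  0.28  0.28  0.15
  0.15  0.06 -0.05 -0.05 -0.03 -0.03 -0.3  -0.05 -0.05] med -0.053117276068974206
[302.42832969 140.94159222] [[302.15765333 142.87425697]]
```

View pics/c5.png

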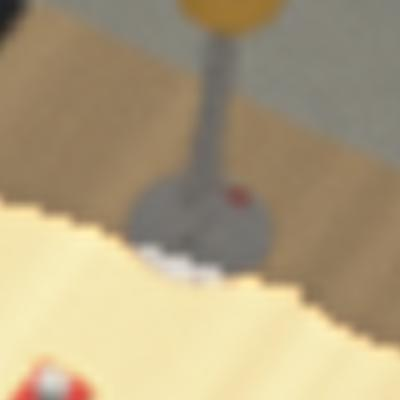

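Crop c5 shows the shaft over the disc, with the disc centre about (0.4,0.5) px right of and below the dropped tip. That means roughly +1.5 mm in x and -0.8 mm in y.

drive_tool --pt "-0.7 1.6 1 0 0 0 1" --pt "-0.7 1.6 2 0 0 0 1" --pt "-0.7 1.6 4 0 0 0 1" --pt "-0.7 1.6 6 0 0 0 1" --pt "-0.7 1.6 6 0 0 0 1"

```text
clock: 13.25
ee_pos: [0.5625, 0.154, 0.1361]
orientation: [0.725, 0.689, -0.002, -0.001]
force: [-0.2, -0.2, -2.1]
width: 0.323
grip_force: 61.6
```

drive_tool --pt "0 0 1 0 0 0 1" --pt "0 0 2 0 0 0 1" --pt "0 0 2 0 0 0 1"

```text
clock: 13.5
ee_pos: [0.5629, 0.154, 0.1346]
orientation: [0.725, 0.689, -0.002, -0.001]
force: [-0.2, -0.6, -1.1]
width: 0.322
grip_force: 61.6
```

```bash
python3 - <<'E'
from h import *
to([.5630,.1540,.130],1.52)
E
```

```text
at [0.5629 0.154  0.1346] yaw 1.521 j [-0.49  0.44  0.19  1.81 -0.1   0.9  -0.31] t 13.5 F [-0.2 -0.6 -1.1] M [ 0.01 -0.09  0.03] w 0.322 61.6
  move [-0.   0.2  4.6] rot [-0.004  0.001  0.001]
```

drive_tool --pt "0 0 0.5 0 0 0 1" --pt "0 0 1 0 0 0 1" --pt "0 0 1.5 0 0 0 1" --pt "0 0 1.5 0 0 0 1"

```text
clock: 13.83
ee_pos: [0.5629, 0.154, 0.1332]
orientation: [0.725, 0.689, -0.002, -0.001]
force: [-0.1, 0.1, -2.8]
width: 0.323
grip_force: 61.6
```

drive_tool --pt "0 0 0.5 0 0 0 1" --pt "0 0 1 0 0 0 1" --pt "0 0 1 0 0 0 1"

```text
clock: 14.08
ee_pos: [0.5629, 0.154, 0.1321]
orientation: [0.725, 0.689, -0.002, -0.001]
force: [0.3, 0.3, -1.8]
width: 0.328
grip_force: 61.6
```

drive_tool --pt "0 0 0.5 0 0 0 1" --pt "0 0 1 0 0 0 1" --pt "0 0 1 0 0 0 1"

```text
clock: 14.33
ee_pos: [0.5629, 0.154, 0.1312]
orientation: [0.725, 0.689, -0.002, -0.001]
force: [-0.5, 0.1, -1.4]
width: 0.322
grip_force: 61.6
```

drive_tool --pt "0 0 0.5 0 0 0 1" --pt "0 0 1 0 0 0 1" --pt "0 0 1 0 0 0 1"

```text
clock: 14.58
ee_pos: [0.5629, 0.154, 0.1301]
orientation: [0.725, 0.689, -0.002, -0.001]
force: [0.9, -0.1, -0.8]
width: 0.32
grip_force: 61.6
```

drive_tool --pt "0 0 0.5 0 0 0 1" --pt "0 0 1 0 0 0 1" --pt "0 0 1 0 0 0 1"

```text
clock: 14.83
ee_pos: [0.5629, 0.154, 0.1292]
orientation: [0.725, 0.689, -0.002, -0.001]
force: [1.1, -0.2, -2.2]
width: 0.324
grip_force: 61.6
```

drive_tool --pt "0 0 0.5 0 0 0 1" --pt "0 0 1 0 0 0 1" --pt "0 0 1 0 0 0 1"

```text
clock: 15.08
ee_pos: [0.5629, 0.1541, 0.1286]
orientation: [0.725, 0.689, -0.001, -0.001]
force: [-0.8, -0.2, 3.5]
width: 0.325
grip_force: 62.2
```

drive_tool --pt "0 0 0.5 0 0 0 1" --pt "0 0 1 0 0 0 1" --pt "0 0 1 0 0 0 1"

```text
clock: 15.33
ee_pos: [0.5631, 0.1543, 0.1284]
orientation: [0.725, 0.689, -0.001, -0.001]
force: [-2.1, -1.0, 11.3]
width: 0.325
grip_force: 63.1
```

```bash
python3 shaft.py; python3 - <<'E'
from h import *
to([.5630,.1540,.130],1.52)
E
```

```text
[ 1.91  1.27  1.27 -0.6  -0.6  -0.43 -0.43 -0.28 -0.28 -0.47 -0.01 -0.01
 -0.07 -0.07 -0.06 -0.06 -0.02 -0.01 -0.01 -0.04 -0.04] med -0.061946605351408834
[302.41077531 145.35838524] [[302.69609817 143.34450944]]
at [0.5632 0.1542 0.1284] yaw 1.521 j [-0.49  0.45  0.19  1.81 -0.11  0.89 -0.3 ] t 15.38 F [-2.1 -1.5 10.3] M [-0.15  0.71 -0.  ] w 0.326 63.1
  move [-0.2 -0.1 -1.6] rot [-0.003 -0.     0.001]
```

drive_tool --pt "0 0 -0.8 0 0 0.06 1" --pt "0 0 -0.8 0 0 0.12 1" --pt "0 0 -0.8 0 0 0.18 1" --pt "0 0 -0.8 0 0 0.24 1" --pt "0 0 -0.8 0 0 0.3 1" --pt "0 0 -0.8 0 0 0.35 1" --pt "0 0 -0.8 0 0 0.4 1" --pt "0 0 -0.8 0 0 0.4 1"

```text
clock: 16.05
ee_pos: [0.5635, 0.154, 0.1286]
orientation: [0.848, 0.531, -0.001, -0.0]
force: [1.1, -0.8, 5.2]
width: 0.328
grip_force: 62.2
```

```bash
python3 - <<'E'
from h import *
to([.5630,.1540,.130],1.52)
E
```

```text
at [0.5635 0.154  0.1286] yaw 1.119 j [-0.56  0.46  0.28  1.82 -0.16  0.89 -0.66] t 16.05 F [ 1.1 -0.8  5.2] M [-0.27 -0.21  0.13] w 0.328 62.2
  move [-0.2 -0.4 -1.4] rot [-0.002  0.001 -0.401]
```

Mz is 0.13 N m at a driver turn of 0.4 rad, so the blade is in the slot. I'll continue turning.

drive_tool --pt "0 0 0 0 0 0.07 1" --pt "0 0 0 0 0 0.14 1" --pt "0 0 0 0 0 0.21 1" --pt "0 0 0 0 0 0.28 1" --pt "0 0 0 0 0 0.35 1" --pt "0 0 0 0 0 0.4 1" --pt "0 0 0 0 0 0.4 1"

```text
clock: 16.63
ee_pos: [0.5636, 0.1537, 0.1286]
orientation: [0.936, 0.352, -0.001, -0.0]
force: [0.8, -1.0, 4.8]
width: 0.322
grip_force: 62.3
```

```bash
cat > st.py <<'E'
from h import *
s=[]
for i in range(3): grab_frame("scene"); s.append(sense()["ft_torque"][2])
to([.5635,.1540,.1286],1.119); print("Mz",np.round(s,3))
E
python3 st.py
```

```text
at [0.5636 0.1537 0.1286] yaw 0.723 j [-0.63  0.47  0.38  1.82 -0.22  0.89 -1.  ] t 16.78 F [ 0.7 -1.1  5.4] M [-0.48 -0.29  0.17] w 0.324 62.3
  move [ 0.1 -0.3  0. ] rot [-0.001  0.002 -0.396]
Mz [0.204 0.218 0.168]
```

drive_tool --pt "0 0 0 0 0 0.07 1" --pt "0 0 0 0 0 0.14 1" --pt "0 0 0 0 0 0.21 1" --pt "0 0 0 0 0 0.25 1" --pt "0 0 0 0 0 0.25 1"

```text
clock: 17.2
ee_pos: [0.5636, 0.1536, 0.1286]
orientation: [0.973, 0.233, -0.001, 0.0]
force: [0.4, -2.2, 4.7]
width: 0.324
grip_force: 62.3
```

```bash
python3 st.py
```

```text
at [0.5636 0.1536 0.1286] yaw 0.473 j [-0.68  0.48  0.44  1.83 -0.25  0.9  -1.22] t 17.35 F [ 0.7 -1.6  5.1] M [-0.67 -0.28  0.17] w 0.324 62.3
  move [ 0.1 -0.4 -0. ] rot [-0.001  0.002 -0.646]
Mz [0.223 0.199 0.174]
```

drive_tool --pt "0 0 0 0 0 0.06 1" --pt "0 0 0 0 0 0.12 1" --pt "0 0 0 0 0 0.18 1" --pt "0 0 0 0 0 0.25 1" --pt "0 0 0 0 0 0.25 1"

```text
clock: 17.77
ee_pos: [0.5636, 0.1535, 0.1286]
orientation: [0.994, 0.109, -0.001, 0.0]
force: [0.8, -1.9, 6.0]
width: 0.325
grip_force: 62.5
```

```bash
python3 st.py
```

```text
at [0.5636 0.1535 0.1286] yaw 0.223 j [-0.72  0.49  0.51  1.83 -0.29  0.9  -1.43] t 17.92 F [ 0.5 -3.1  4.9] M [-0.63 -0.24  0.2 ] w 0.322 62.5
  move [ 0.  -0.5  0. ] rot [-0.001  0.002 -0.896]
Mz [0.2   0.271 0.199]
```

drive_tool --pt "0 0 0 0 0 0.06 1" --pt "0 0 0 0 0 0.12 1" --pt "0 0 0 0 0 0.18 1" --pt "0 0 0 0 0 0.2 1" --pt "0 0 0 0 0 0.2 1"

```text
clock: 18.33
ee_pos: [0.5635, 0.1535, 0.1286]
orientation: [1.0, 0.011, -0.001, 0.0]
force: [0.5, -2.1, 6.2]
width: 0.324
grip_force: 62.4
```

```bash
python3 st.py
```

```text
at [0.5634 0.1535 0.1286] yaw 0.023 j [-0.76  0.5   0.56  1.83 -0.32  0.91 -1.6 ] t 18.48 F [-0.1 -2.   6.2] M [-0.63 -0.13  0.35] w 0.322 62.4
  move [ 0.1 -0.5  0. ] rot [-1.000e-03  3.000e-03 -1.096e+00]
Mz [0.38 0.35 0.35]
```

drive_tool --pt "0 0 0 0 0 0.05 1" --pt "0 0 0 0 0 0.1 1" --pt "0 0 0 0 0 0.15 1" --pt "0 0 0 0 0 0.15 1"

```text
clock: 18.82
ee_pos: [0.5634, 0.1536, 0.1286]
orientation: [0.998, -0.065, -0.001, 0.001]
force: [0.0, -1.9, 6.8]
width: 0.326
grip_force: 62.5
```

```bash
python3 st.py
```

```text
at [0.5634 0.1537 0.1286] yaw -0.127 j [-0.79  0.5   0.6   1.83 -0.35  0.91 -1.73] t 18.97 F [ 0.  -2.4  6. ] M [-0.59 -0.05  0.52] w 0.323 62.5
  move [ 0.1 -0.3  0. ] rot [-1.000e-03  3.000e-03 -1.246e+00]
Mz [0.512 0.485 0.516]
```

drive_tool --pt "0 0 0 0 0 0.03 1" --pt "0 0 0 0 0 0.03 1" --pt "0 0 0 0 0 0.03 1" --pt "0 0 0 0 0 0.03 1"

```text
clock: 19.3
ee_pos: [0.5633, 0.1537, 0.1286]
orientation: [0.997, -0.078, -0.001, 0.001]
force: [-0.6, -1.8, 6.4]
width: 0.322
grip_force: 62.3
```

```bash
python3 st.py
```

```text
at [0.5633 0.1536 0.1286] yaw -0.157 j [-0.79  0.5   0.6   1.83 -0.35  0.91 -1.75] t 19.45 F [-0.  -1.6  7. ] M [-0.59  0.02  0.49] w 0.329 62.3
  move [ 0.1 -0.4 -0. ] rot [-1.000e-03  3.000e-03 -1.276e+00]
Mz [0.499 0.555 0.491]
```

drive_tool --pt "0 0 0 0 0 -0.04 1" --pt "0 0 0 0 0 -0.08 1" --pt "0 0 0 0 0 -0.12 1" --pt "0 0 0 0 0 -0.16 1" --pt "0 0 0 0 0 -0.2 1" --pt "0 0 0 0 0 -0.24 1" --pt "0 0 0 0 0 -0.28 1" --pt "0 0 0 0 0 -0.32 1"

```text
clock: 20.12
ee_pos: [0.5634, 0.1536, 0.1286]
orientation: [0.997, 0.082, -0.001, 0.0]
force: [0.6, -2.2, 6.0]
width: 0.326
grip_force: 62.3
```

```bash
python3 st.py
```

```text
at [0.5634 0.1536 0.1286] yaw 0.163 j [-0.73  0.49  0.52  1.83 -0.3   0.9  -1.48] t 20.27 F [ 0.2 -1.1  5.4] M [-0.49 -0.11  0.02] w 0.326 62.2
  move [ 0.2 -0.4 -0. ] rot [-0.001  0.003 -0.956]
Mz [0.095 0.096 0.023]
```

drive_tool --pt "0 0 0 0 0 -0.04 1" --pt "0 0 0 0 0 -0.08 1" --pt "0 0 -1 0 0 -0.08 1" --pt "0 0 -3 0 0 -0.08 1" --pt "0 0 -6 0 0 -0.08 1" --pt "0 0 -10 0 0 -0.08 1" --pt "0 0 -20 0 0 -0.08 1" --pt "0 0 -40 0 0 -0.08 1"

```text
clock: 20.93
ee_pos: [0.5614, 0.1544, 0.167]
orientation: [0.993, 0.12, -0.004, 0.0]
force: [0.5, 0.3, -1.9]
width: 0.324
grip_force: 61.6
```

drive_tool --pt "0 0 -25 0 0 -0.1 1" --pt "0 0 -50 0 0 -0.2 1" --pt "0 0 -75 0 0 -0.3 1" --pt "0 0 -90 0 0 -0.4 1" --pt "0 0 -90 0 0 -0.5 1" --pt "0 0 -90 0 0 -0.6 1" --pt "0 0 -90 0 0 -0.6 1" --pt "0 0 -90 0 0 -0.6 1"

```text
clock: 21.6
ee_pos: [0.5631, 0.1543, 0.2586]
orientation: [0.914, 0.407, -0.002, -0.001]
force: [-0.1, 0.2, -1.5]
width: 0.324
grip_force: 61.6
```

```bash
python3 - <<'E'
from h import *
t=grab_frame("top"); p=grab_frame("scene"); save(p,"after.png",(250,90,370,190),6)
to([.5682,-.1726,.26],1.567)
E
```

```text
at [0.5631 0.1542 0.2581] yaw 0.838 j [-0.68  0.33  0.43  1.68 -0.15  1.16 -0.94] t 21.7 F [-0.3 -0.9 -1.8] M [-0.01 -0.    0.01] w 0.324 61.6
  move [-239.4  222.4   -1.8] rot [-0.004  0.002 -0.729]
```

View pics/after.png

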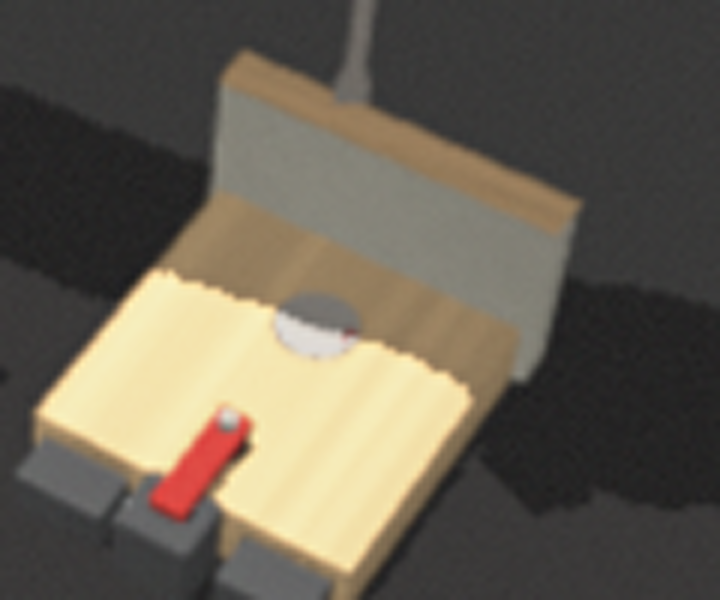

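The picture shows the arrow turned to the right at crop (345,332), with the panel flush and upright. Now I'll return the tool to the rack.

drive_tool --pt "-15 14 0 0 0 -0.05 1" --pt "-40 37 0 0 0 -0.12 1" --pt "-66 61 0 0 0 -0.2 1" --pt "-92 85 0 0 0 -0.28 1" --pt "-118 109 0 0 0 -0.36 1" --pt "-144 133 0 0 0 -0.44 1" --pt "-170 157 0 0 0 -0.52 1" --pt "-190 176 0 0 0 -0.6 1"

```text
clock: 22.37
ee_pos: [0.5672, -0.1081, 0.2582]
orientation: [0.752, 0.659, -0.002, -0.001]
force: [-0.1, -0.5, -1.1]
width: 0.329
grip_force: 61.6
```

drive_tool --pt "0 0 0 0 0 0 1" --pt "0 0 0 0 0 0 1" --pt "0 0 0 0 0 0 1"

```text
clock: 22.62
ee_pos: [0.5677, -0.1041, 0.2578]
orientation: [0.752, 0.659, -0.002, -0.002]
force: [1.0, 0.6, -0.5]
width: 0.326
grip_force: 61.6
```

```bash
python3 - <<'E'
from h import *
to([.5682,-.1726,.26],1.567)
E
```

```text
at [ 0.5677 -0.1041  0.2578] yaw 1.439 j [-0.23  0.32  0.42  1.7  -0.14  1.16  0.1 ] t 22.62 F [ 1.   0.6 -0.5] M [ 0.03 -0.03 -0.01] w 0.326 61.6
  move [-67.8   9.5  -2.2] rot [-0.005  0.    -0.128]
```

drive_tool --pt "-17 2.5 0 -0.001 0 -0.03 1" --pt "-34 5 0 -0.002 0 -0.06 1" --pt "-51 7 0 -0.003 0 -0.1 1" --pt "-63 9 0 -0.005 0 -0.128 1" --pt "-67.8 9.5 0 -0.005 0 -0.128 1" --pt "-67.8 9.5 0 -0.005 0 -0.128 1" --pt "-67.8 9.5 0 -0.005 0 -0.128 1" --pt "-67.8 9.5 0 -0.005 0 -0.128 1"

```text
clock: 23.28
ee_pos: [0.5687, -0.1714, 0.258]
orientation: [0.707, 0.707, 0.0, 0.0]
force: [0.5, -0.2, -2.0]
width: 0.321
grip_force: 61.6
```

```bash
python3 - <<'E'
from h import *
to([.5682,-.1726,.185],1.567)
E
```

```text
at [ 0.5687 -0.1714  0.258 ] yaw 1.57 j [-0.1   0.35  0.42  1.66 -0.15  1.16  0.35] t 23.28 F [ 0.5 -0.2 -2. ] M [ 0.02 -0.05  0.02] w 0.321 61.6
  move [-1.3 -0.6 73. ] rot [ 0.001 -0.     0.003]
```

Rack top is at tip level when TCP z is about 0.188. I'll descend, pause just inside the hole to check, then go on.

drive_tool --pt "-1.3 -0.6 15 0 0 0 1" --pt "-1.3 -0.6 35 0 0 0 1" --pt "-1.3 -0.6 55 0 0 0 1" --pt "-1.3 -0.6 65 0 0 0 1" --pt "-1.3 -0.6 72 0 0 0 1" --pt "-1.3 -0.6 78 0 0 0 1" --pt "-1.3 -0.6 82 0 0 0 1" --pt "-1.3 -0.6 82 0 0 0 1"

```text
clock: 23.95
ee_pos: [0.5679, -0.1744, 0.1759]
orientation: [0.708, 0.706, 0.0, 0.0]
force: [-0.1, -0.4, -1.5]
width: 0.325
grip_force: 61.6
```

```bash
python3 - <<'E'
from h import *
to([.5682,-.1726,.122],1.567)
E
```

```text
at [ 0.5679 -0.1744  0.1759] yaw 1.569 j [-0.08  0.43  0.4   1.76 -0.19  0.99  0.39] t 23.95 F [-0.1 -0.4 -1.5] M [ 0.08 -0.03  0.04] w 0.325 61.6
  move [ 1.9  0.2 53.9] rot [0.001 0.001 0.002]
```

drive_tool --pt "1.9 0 10 0 0 0 1" --pt "1.9 0 25 0 0 0 1" --pt "1.9 0 40 0 0 0 1" --pt "1.9 0 48 0 0 0 1" --pt "1.9 0 52 0 0 0 1" --pt "1.9 0 54 0 0 0 1" --pt "1.9 0 54 0 0 0 1"

```text
clock: 24.53
ee_pos: [0.5681, -0.1729, 0.1222]
orientation: [0.708, 0.706, 0.0, 0.001]
force: [-0.8, 0.2, -1.9]
width: 0.326
grip_force: 61.6
```

drive_tool --pt "0 0 1 0 0 0 1" --pt "0 0 1 0 0 0 1"

```text
clock: 24.7
ee_pos: [0.5683, -0.173, 0.1217]
orientation: [0.708, 0.706, 0.0, 0.001]
force: [0.5, -0.1, -1.9]
width: 0.327
grip_force: 61.6
```

drive_tool --pt "0 0 1 0 0 0 1" --pt "0 0 1 0 0 0 1"

```text
clock: 24.87
ee_pos: [0.5684, -0.173, 0.1208]
orientation: [0.708, 0.706, 0.0, 0.001]
force: [-0.2, 0.9, 2.1]
width: 0.322
grip_force: 62.3
```

```bash
python3 - <<'E'
from h import *
to([.5682,-.1726,.119],1.567)
E
```

```text
at [ 0.5684 -0.173   0.1208] yaw 1.569 j [-0.06  0.49  0.37  1.81 -0.22  0.88  0.41] t 24.87 F [-0.2  0.9  2.1] M [0.08 0.08 0.03] w 0.322 62.3
  move [ 0.4 -0.2  1.8] rot [0.002 0.001 0.002]
```

The collar is resting on the plate. Releasing, then retreating upward.

drive_tool --pt "0 0 0 0 0 0 0.6" --pt "0 0 0 0 0 0 0.5" --pt "0 0 0 0 0 0 0.3" --pt "0 0 0 0 0 0 0.1" --pt "0 0 0 0 0 0 0.0" --pt "0 0 0 0 0 0 0.0" --pt "0 0 0 0 0 0 0.0"

```text
clock: 25.45
ee_pos: [0.5679, -0.1728, 0.1201]
orientation: [0.708, 0.706, 0.0, 0.001]
force: [0.0, -0.3, -1.5]
width: 1.004
grip_force: 0.0
```

drive_tool --pt "0 0 -10 0 0 0 0" --pt "0 0 -30 0 0 0 0" --pt "0 0 -60 0 0 0 0" --pt "0 0 -95 0 0 0 0" --pt "0 0 -130 0 0 0 0" --pt "0 0 -160 0 0 0 0" --pt "-10 -30 -180 0 0 0 0" --pt "-20 -60 -190 0 0 0 0"

```text
clock: 26.12
ee_pos: [0.5088, -0.1926, 0.3135]
orientation: [0.707, 0.707, 0.001, 0.003]
force: [-0.6, -0.6, 0.6]
width: 1.001
grip_force: 0.0
```

drive_tool --pt "0 -35 0 0 0 0 0" --pt "0 -70 0 0 0 0 0" --pt "0 -100 0 0 0 0 0" --pt "0 -110 0 0 0 0 0" --pt "0 -110 0 0 0 0 0" --pt "0 -110 0 0 0 0 0" --pt "0 -110 0 0 0 0 0" --pt "0 -110 0 0 0 0 0"

```text
clock: 26.78
ee_pos: [0.3988, -0.1922, 0.31]
orientation: [0.708, 0.707, -0.0, 0.001]
force: [0.2, 0.2, 0.3]
width: 1.001
grip_force: 0.0
```

```bash
python3 - <<'E'
from h import *
to([.5682,-.1726,.119],1.567)
t=grab_frame("top"); p=grab_frame("scene")
im=np.hstack([t["pixels"][100:290,140:420],p["pixels"][100:290,150:380]])
cv2.imwrite("pics/fin.png",cv2.resize(im,None,fx=1.5,fy=1.5)[:,:,::-1])
E
```

```text
at [ 0.3988 -0.1922  0.31  ] yaw 1.57 j [-0.1   0.01  0.45  1.92 -0.    1.21  0.35] t 26.78 F [0.2 0.2 0.3] M [ 0.01 -0.01 -0.03] w 1.001 0.0
  move [ 20.  169.2 191.1] rot [0.001 0.001 0.003]
```

View pics/fin.png

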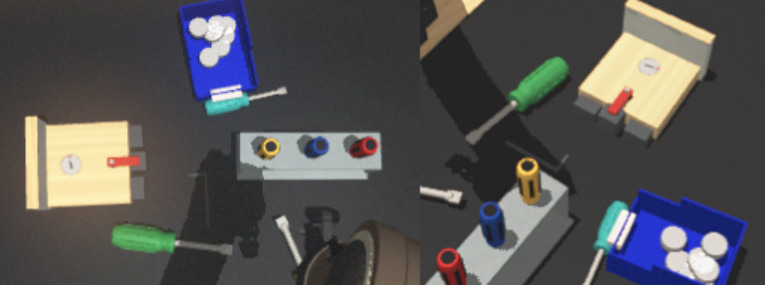

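The final picture shows the yellow driver back at its original pixel, with the rest undisturbed. I'll check the cam's angle before handing in.

```bash
python3 - <<'E'
from h import *
p=grab_frame("scene");t=grab_frame("top")
a=cv2.resize(p["pixels"][120:165,275:335],None,fx=7,fy=7,interpolation=cv2.INTER_CUBIC);b=cv2.resize(t["pixels"][195:225,157:205],None,fx=7,fy=7,interpolation=cv2.INTER_CUBIC)
im=np.zeros((315,756,3),np.uint8); im[:315,:420]=a; im[:210,420:]=b; cv2.imwrite("pics/cam2.png",im[:,:,::-1])
E
```

```text
(no output)
```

View pics/cam2.png

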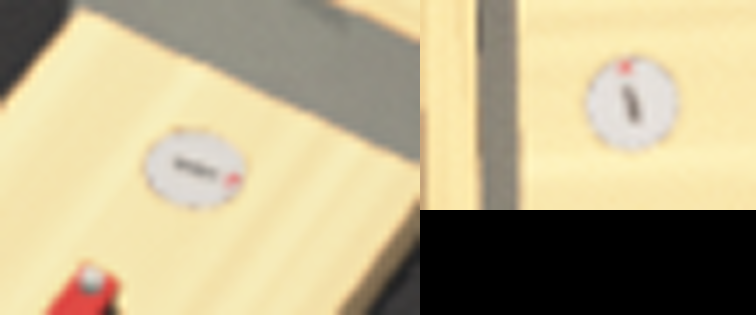

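The final crop shows the arrow turned about 1.2 rad clockwise, to top (625,67), and the panel flush. Handing in.

```bash
python3 -c "
from station import *
print(finish_job())"
```

```text
the job is handed in; nothing more can be done
None
```

I tightened the cam lock to a measured 0.5 N m. It turned about 1.2 rad and the panel looks flush and upright in the pictures. The yellow screwdriver is back in its own rack hole, the listed tools and parts look undisturbed, and I handed the job in at about 27 s. The bolt's pull after release can't be measured; I estimate about 40 N against the 35 N needed. No verdict came back.

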